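# Put the tea away: nest the tin, twist the caddy shut, stack it

### The job

Put the tea away: lift the slim tea tin out of its slanted holder and stand it inside the green caddy, then set the deep cover over it and twist it clockwise (seen from above) as far as it goes, so that it locks. Then lift the locked caddy by its cover and stand it squarely on top of the closed sugar canister. Leave the sugar canister, the mug, the glass and the teaspoon where they are.

Things in the scene. Friction and masses are not known exactly. Their poses are not given: they have to be found in the camera images.
- tea_tin: slim closed round tea tin, brass with a silver lid, diameter 36 mm, 92 mm tall, 90 g. Origin: centre of its underside; z along its axis to the lid. At the start it leans 35 deg from vertical in the holder, lid towards the holder's front; its upper 45 mm stand free all round
- tin_holder: slanted wooden holder, fixed to the worktop, 92 x 62 mm on plan, sides 44 mm high. Origin: centre of its underside; -x is its front, towards which the tin leans. The tin slides out along its own axis
- caddy: lower shell of the caddy, sage green, loose, 400 g: diameter 66 mm up to a flat shoulder 50 mm up, then a steel neck of diameter 48 mm up to 68 mm, with a flange of diameter 56 mm at 61 to 66 mm. Origin: centre of its underside, z up. Bore of diameter 43 mm, floor 6 mm above the origin: the nested tin stands 30 mm out of the neck
- caddy_shoulder (a point): centre of the flat shoulder, 50 mm above the caddy's origin: the cover's rim rests on it when home. Locked, the cover's lugs lie on the caddy's +x and -x sides (orange dots on the body), against fixed stops; half turns are equivalent
- cover: deep hollow cover, dark green, 110 g, 55 mm tall, standing mouth down. Origin: centre of its open rim, z up. Skirt of diameter 65 mm up to 20 mm, then a round ribbed crown of diameter 50 mm from 28 to 55 mm, by which to grip it. Inside the skirt two lugs, on its +x and -x sides. Play round the neck about 1.5 mm
- sugar_tin: closed round sugar canister, ivory with a sage lid, diameter 72 mm, 60 mm tall, flat on top, 600 g, loose. Origin: centre of its underside
- sugar_top (a point): centre of the sugar canister's flat top
- mug: small white mug, 62 mm wide, 85 mm with its handle, 51 mm tall; leave alone
- tea_glass: waisted tea glass, diameter 66 mm, 82 mm tall; leave alone
- teaspoon: steel teaspoon 136 mm long, lying flat; leave alone
- caddy_gap (a point): middle of one of the two 40 deg wide gaps in the flange, 66 mm up, at +55 deg (counter-clockwise from above) from the caddy's x axis, a white dot below it; the other lies straight across. The cover's lugs go down through the gaps to the shoulder, then turn clockwise (from above) 55 deg under the flange to the stops
- cover_lug (a point): one of the cover's two lugs, at its +x side, an orange dot outside it (the other straight across): 11 mm wide, 4 to 9 mm above the rim, reaching in to 25.5 mm from the axis. Locked, it has 2 mm of height play under the flange: carried by its cover, the caddy hangs 2 mm lower

How it is judged:
By the outcome, as a careful person would: the job done as asked, in the order asked, and still so for the second after the job is handed in, with the robot touching nothing.
It also fails if it takes over 72 s, if anything falls off the work surface, if the arm or the gripper's body presses on something with over 40 N, if the wrist force passes 120 N, or if a joint passes its speed limit or range.

### The arm

A 6-joint arm with a two-finger parallel gripper is mounted at the origin on a cart in front of the work surface, level with it; the furniture and walls round the work are solid. World frame = base frame: x ahead of the robot, y to its left, z up, the work surface at z = 0. Lengths are in m, angles in rad, forces in N, time in s.
With the tool pointing down it reaches from about 0.25 to 0.725 m from the base axis. Payload 4 kg.
Tool frame: the origin (TCP) lies midway between the tips of the shut fingers; the grasp point (between the pads) lies bot.pinch_z behind it (bot.pinch_z is the distance from the TCP to the grasp point, in m); z points along the fingers, y is the line along which they close (so a half turn about z gives the same grasp; the last joint's range is limited). The gripper opens to 85 mm and grips with 20 to 120 N. Pads are 22 mm wide; open, the fingers measure 114 mm over their backs; the gripper's body (76 mm by 85 mm) begins 54 mm behind the grasp point. The pads swing forward as they close: fully open they stand 13 mm farther back than shut.
Start: joints at [-1.299, 0.241, 0.005, 1.335, 0, 1.571], TCP at [0.134, -0.482, 0.231] pointing down, gripper open.
Joint ranges: [-2.72, 2.72], [-1.05, 1.87], [-1.09, 1.28], [-1.99, 2.15], [-1.42, 1.44], [-3.14, 3.14]. Speed limits (rad/s): [2.79, 2.79, 3.14, 3.14, 3.14, 3.14].

### API

Orientations are given as a unit quaternion [x, y, z, w].
In Python, from workcell import bot gives the robot as it stands.
- The arm moves only by the shell command python3 jog.py 'ROWS'. ROWS is a JSON list of rows, 1 to 10 of them, each of 7 numbers: a rotation vector rx, ry, rz in rad, then dx, dy, dz in m, then the finger opening in m; each row is the pose to reach, as a shift and turn from the pose commanded when the command began, along the tool's axes at that moment; what a row does not reach only later rows make up. A row lasts 1/8 s, in which the tool goes at most 0.0625 m and 0.188 rad, less where a joint would pass 70% of its speed; a pose out of reach is approached as far as the arm can. The fingers move at their own pace and stop on an object; the grip force is fixed at half the most. Time passes only in rows, so rows that do not move let the fingers close. It prints the time, the measured TCP pose, the force, the opening and the grip force at its end.
- bot.get_obs(): the state, without advancing time (a new reading comes with each control period).
- bot.camera(name): name is "scene" or "top"; returns the picture (400x640x3 uint8, red, green, blue); there is no depth.
- bot.calibration(name): a dict with "mtx" (3x3 intrinsics, pixels), "R" (3x3) and "t" (3): a world point X has camera coordinates R X + t. Camera axes: x right, y down, z forward; pixel columns grow to the right and rows downward; lengths in m; the calibration is good to about 2 mm. A picture is of the moment at which its call begins. calibration takes no time and is no camera call.
- bot.job_done(): hands the job in; it is judged then, once.
The state is a dict: "clock": time; "joint_pos": joint angles; "joint_vel": joint speeds; "tau": joint torques, N m; "eef_pos": TCP position; "tool_rot": TCP orientation; "ft_force": force on the tool from outside, world axes, zero at the start; "ft_torque": the same for the moment, N m; "grip_width": finger opening in m; "grasp_force": force on a finger pad.
Only numpy, scipy, OpenCV 4.12 (cv2) and the standard library are available. Lean on these libraries where they do the work, as an engineer would, in place of code of your own. Each camera call takes 0.05 s, during which the arm holds its last target. There are 200 camera calls.

## Working session

There is one attempt and no reset: what is moved stays moved. The work goes in short steps, Python scripts to look and compute and a shell command to move; the robot and the scene stay as the last step left them, time stands still between calls to the robot, and variables do not carry over. Pictures are saved under pics/ and viewed, at most 10 in all, crops included, and the job is handed in when it is done.

```bash
ls; mkdir -p pics
python3 - <<'E'
from workcell import bot
import cv2,numpy as np
for n in("scene","top"):
    im=bot.camera(n); cv2.imwrite(f"pics/{n}0.png",im[:,:,::-1]); c=bot.calibration(n); print(n,c["mtx"].round(1).tolist(),(-c["R"].T@c["t"]).round(3),c["R"].round(2).tolist())
o=bot.get_obs(); print(o["clock"],o["eef_pos"],o["tool_rot"],o["grip_width"],bot.pinch_z)
E
```

```text
jog.py
pics
workcell.py
scene [[517.2, 0.0, 324.3], [0.0, 517.2, 200.4], [0.0, 0.0, 1.0]] [-0.129  0.272  1.149] [[-0.39, -0.92, -0.01], [-0.77, 0.34, -0.54], [0.5, -0.2, -0.84]]
top [[507.1, 0.0, 316.3], [0.0, 507.1, 197.5], [0.0, 0.0, 1.0]] [ 0.399 -0.004  1.465] [[-0.0, -1.0, 0.0], [-1.0, 0.0, -0.1], [0.1, -0.0, -1.0]]
0.1 [ 0.13406533 -0.48108471  0.23049391] [ 9.90780803e-01  1.35471367e-01 -1.31223935e-04 -9.44383755e-04] 0.085670802139355 0.0187
```
View pics/scene0.png

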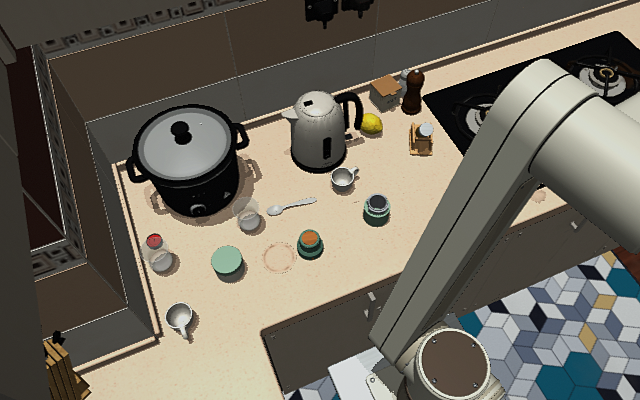

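View pics/top0.png

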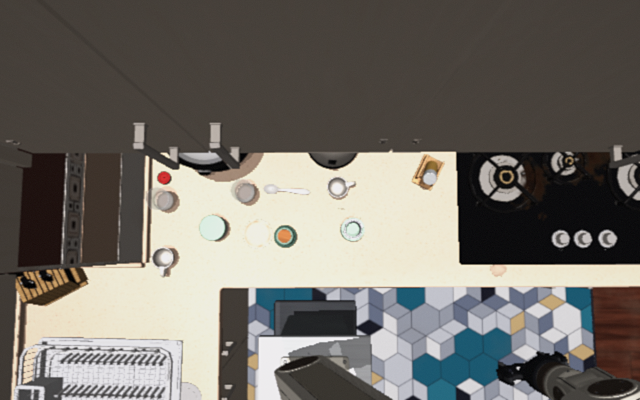

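The scene view shows the tin in its holder at about (422,135), the caddy at (376,208), the cover with its orange-brown top at (310,243) and the sugar canister at (228,262). In the top view they are at (428,177), (352,229), (285,236) and (213,228). Next I'll enlarge them.

Create h.py:
```python
from workcell import bot
import cv2,numpy as np
from scipy.spatial.transform import Rotation as R
C={n:bot.calibration(n) for n in("scene","top")}
def P(n): return C[n]["mtx"]@np.c_[C[n]["R"],C[n]["t"]]
def tri(a,b): # scene px, top px
    X=cv2.triangulatePoints(P("scene"),P("top"),np.array(a,float).reshape(2,1),np.array(b,float).reshape(2,1)); return (X[:3]/X[3]).ravel()
def proj(n,X):
    q=P(n)@np.r_[X,1]; return q[:2]/q[2]
def atz(n,p,z):
    c=C[n];d=c["R"].T@np.linalg.inv(c["mtx"])@np.r_[p,1.];o=-c["R"].T@c["t"];return o+d*(z-o[2])/d[2]
def crop(im,u,v,h,s):
    a=im[v-h:v+h,u-h:u+h,::-1]; a=cv2.resize(a,None,fx=s,fy=s,interpolation=cv2.INTER_CUBIC)
    for k in range(0,2*h,10):
        cv2.putText(a,str(u-h+k),(k*s,8),0,.3,(0,0,255)); cv2.putText(a,str(v-h+k),(0,k*s+4),0,.3,(255,0,0))
        a[::4,k*s]=(0,0,255);a[k*s,::4]=(255,0,0)
    return a
def mosaic(name,L,rows=2,h=25,s=8):
    ims={n:bot.camera(n) for n in {l[0] for l in L}}
    t=[crop(ims[n],u,v,h,s) for n,u,v in L]; k=len(t)//rows
    cv2.imwrite(name,np.vstack([np.hstack(t[i*k:(i+1)*k]) for i in range(rows)]))
```

```bash
python3 -c "
from h import *
mosaic('pics/m1.png',[('scene',422,140),('scene',376,208),('top',428,172),('top',352,229)],2,25,6)
mosaic('pics/m2.png',[('scene',310,243),('scene',228,262),('top',285,236),('top',213,228)],2,25,6)"
```

```text
(no output)
```

View pics/m1.png

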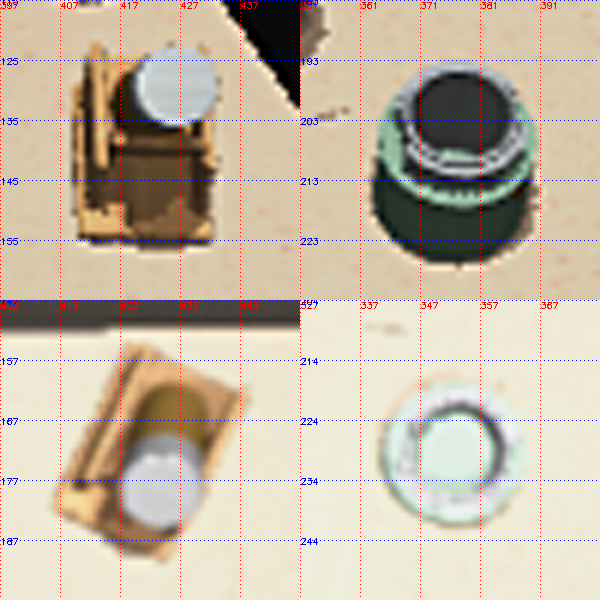

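View pics/m2.png

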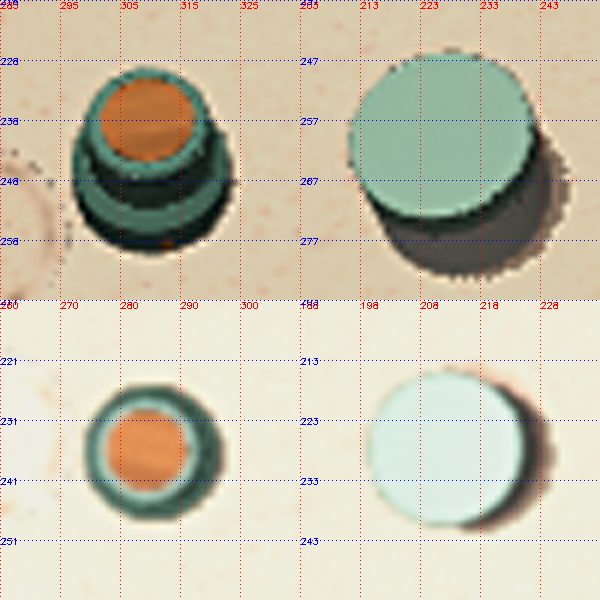

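In the enlarged crops, the tin lid centre is about scene (425.8,129.1) and top (429.2,177.9). The caddy bore is at (377.6,200.9) and (353.3,228.1), the cover top at (309.3,237.6) and (284.1,235.6), and the sugar top at (226.3,259.1) and (211.9,227.6). A faint red dot on the cover shows near scene (312,258). I'll triangulate these, then overlay model circles and enhance the contrast to find the dots.

```bash
cat > ov.py <<'E'
from h import *
M=dict(lid=((425.8,129.1),(429.2,177.9)),caddy=((377.6,200.9),(353.3,228.1)),cover=((309.3,237.6),(284.1,235.6)),sugar=((226.3,259.1),(211.9,227.6)))
for k,(a,b) in M.items():
    X=tri(a,b); print(k,X.round(4),"res",(proj("scene",X)-a).round(2),(proj("top",X)-b).round(2))
# holder front-edge corners in top / scene (bottom)
ims={n:bot.camera(n) for n in("scene","top")}
for n in ims: np.save(f"pics/{n}.npy",ims[n])
def big(n,u,v,h,s):
    a=ims[n][v-h:v+h,u-h:u+h,::-1].astype(np.float32); a=255*(np.clip(a,0,255)/255)**(0.6 if n=="scene" else 3)
    return cv2.resize(a.astype(np.uint8),None,fx=s,fy=s,interpolation=cv2.INTER_CUBIC)
cv2.imwrite("pics/m3.png",np.vstack([np.hstack([big("scene",376,208,20,10),big("scene",310,243,20,10)]),np.hstack([big("top",352,229,14,20)[130:330,80:480],big("top",285,236,14,20)[130:330,80:480]])]))
E
python3 ov.py
```

```text
lid [ 0.5869 -0.3129  0.0987] res [-0.1  -0.01] [0.09 0.05]
caddy [ 0.4524 -0.1073  0.0703] res [-0.12 -0.01] [0.1  0.06]
cover [0.4328 0.0837 0.055 ] res [-0.16 -0.01] [0.13 0.06]
sugar [0.4556 0.2835 0.0591] res [-0.09 -0.01] [0.08 0.03]
```

View pics/m3.png

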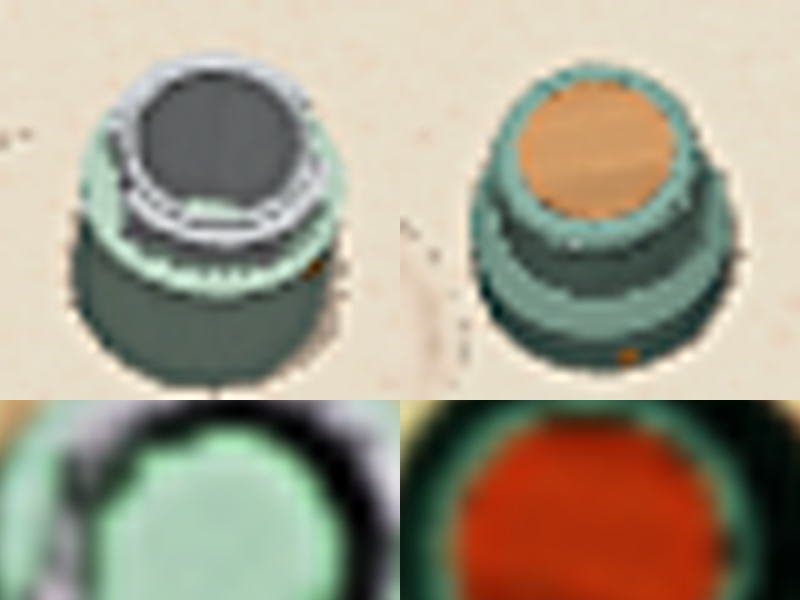

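The caddy's orange dot is at scene (386.8,214.3) and the cover's at (312.3,258.1). A break in the flange shows on the caddy's left, near (367.5,203). Next: the azimuths.

```bash
cat > an.py <<'E'
from h import *
from scipy.optimize import least_squares
def cyl(p,c,r):
    best=[]
    for z in np.linspace(-.005,.06,1301):
        X=atz("scene",p,z); best.append((abs(np.hypot(*(X[:2]-c))-r),z,X))
    b=sorted(best,key=lambda t:t[0])
    cam=(-C["scene"]["R"].T@C["scene"]["t"])[:2]-c
    for e,z,X in b[:4]:
        print("   z %.4f err %.4f az %.1f facing %d"%(z,e,np.degrees(np.arctan2(*(X[:2]-c)[::-1])),(X[:2]-c)@cam>0))
# z-constrained centres (average of the two views at the nominal heights)
def cen(a,b,z): 
    p,q=atz("scene",a,z),atz("top",b,z); print("   views",p[:2].round(4),q[:2].round(4)); return ((p+q)/2)[:2]
print("caddy");c=cen((377.6,200.9),(353.3,228.1),.068);cyl((386.8,214.3),c,.033)
print("cover");v=cen((309.3,237.6),(284.1,235.6),.055);cyl((312.3,258.1),v,.0325)
print("sugar");s=cen((226.3,259.1),(211.9,227.6),.060)
print("lid");
# mask centroids as a check
for n in("scene","top"):
    im=np.load(f"pics/{n}.npy").astype(int);r,g,b=im[...,0],im[...,1],im[...,2]
    for nm,X in(("cover",(*v,.055)),("sugar",(*s,.06)),("lid",(.5869,-.3129,.0987))):
        u,w=proj(n,np.array(X)).astype(int)
        m=np.zeros(r.shape,bool);ref=np.median(im[w-3:w+4,u-3:u+4].reshape(-1,3),0)
        m=(np.abs(im-ref).sum(2)<70).astype(np.uint8);_,L,_,ce=cv2.connectedComponentsWithStats(m);k=L[w,u];cnt=cv2.findContours((L==k).astype(np.uint8),0,1)[0][0]
        print(n,nm,ce[k].round(2),[np.round(t,1) for t in cv2.fitEllipse(cnt)[:2]])
for az in(0,55,180,235):pass
E
python3 an.py
```

```text
caddy
   views [ 0.4535 -0.1083] [ 0.4526 -0.1071]
   z 0.0423 err 0.0000 az -156.8 facing 1
   z 0.0424 err 0.0000 az -156.8 facing 1
   z 0.0423 err 0.0000 az -156.7 facing 1
   z 0.0424 err 0.0000 az -156.9 facing 1
cover
   views [0.4326 0.0833] [0.433 0.084]
   z 0.0088 err 0.0000 az 168.4 facing 1
   z 0.0088 err 0.0000 az 168.4 facing 1
   z 0.0089 err 0.0000 az 168.4 facing 1
   z 0.0087 err 0.0000 az 168.4 facing 1
sugar
   views [0.455  0.2833] [0.4556 0.2836]
lid
scene cover [309.05 237.45] [array([309. , 237.4]), array([12.3, 14.3])]
scene sugar [225.73 258.87] [array([225.7, 258.9]), array([25.7, 30. ])]
scene lid [277.52 259.88] [array([265.5, 254.2]), array([221.2, 389. ])]
top cover [283.9  235.61] [array([283.9, 235.7]), array([12.1, 12.2])]
top sugar [283.84 255.37] [array([309.1, 268.5]), array([220. , 528.7])]
top lid [274.89 263.83] [array([292.1, 277.2]), array([228.2, 539.1])]
```

```bash
cat > go.py <<'E'
from h import *
def down(az): # tool pointing down, finger line (tool y) along world azimuth az deg
    y=np.array([np.cos(np.radians(az)),np.sin(np.radians(az)),0]);z=np.array([0,0,-1.]);return R.from_matrix(np.c_[np.cross(y,z),y,z])
def tilt(a,az):
    y=np.array([np.cos(np.radians(az)),np.sin(np.radians(az)),0]);z=-a/np.linalg.norm(a);return R.from_matrix(np.c_[np.cross(y,z),y,z])
def rel(X,q,p0=None,q0=None):
    o=bot.get_obs(); p0=o["eef_pos"] if p0 is None else p0; q0=R.from_quat(o["tool_rot"]) if q0 is None else q0
    rv=(q0.inv()*q).as_rotvec(); d=q0.inv().apply(np.array(X)-p0)
    print("rv",rv.round(3),"d",d.round(4),"rows>=",int(np.ceil(max(np.linalg.norm(rv)/.188,np.linalg.norm(d)/.0625))))
def st():
    o=bot.get_obs(); print("t%.2f"%o["clock"],"p",o["eef_pos"].round(4),"z",R.from_quat(o["tool_rot"]).as_matrix()[:,2].round(3),"y az %.1f"%np.degrees(np.arctan2(*R.from_quat(o["tool_rot"]).as_matrix()[[1,0],1])),"j",o["joint_pos"].round(2),"w%.4f g%.1f"%(o["grip_width"],o["grasp_force"]),"F",o["ft_force"].round(1))
FA=154.5; t=np.radians(35); f=np.radians(FA)
A=np.array([np.sin(t)*np.cos(f),np.sin(t)*np.sin(f),np.cos(t)]); LID=np.array([.5869,-.3129,.0987])
QT=tilt(A,FA-90)
CAD=np.array([.4530,-.1077]);COV=np.array([.4328,.0837]);SUG=np.array([.4553,.2834])
E
python3 -c "
from go import *
st(); rel(LID+.06*A,QT)
# holder front edge check
for n in('scene','top'): print(n,[proj(n,LID-s*A).round(1).tolist() for s in(0,.045,.092)])
for s in (0,180): # gap check
  g=np.radians(23.2+55+s); print(proj('scene',np.r_[CAD+.028*np.array([np.cos(g),np.sin(g)]),.064]).round(1),proj('top',np.r_[CAD+.028*np.array([np.cos(g),np.sin(g)]),.066]).round(1))
"
```

```text
t0.40 p [ 0.1342 -0.4816  0.2312] z [-0.  0. -1.] y az -74.4 j [-1.3   0.24  0.    1.34 -0.    1.57] w0.0854 g0.0 F [-1.6  0.2 -0.8]
rv [-0.735 -0.276 -2.331] d [ 0.4554 -0.0635  0.0833] rows>= 14
scene [[425.7, 129.1], [423.0, 130.6], [420.3, 132.2]]
top [[429.3, 178.0], [430.1, 171.5], [431.0, 165.1]]
[366.3 204. ] [343.5 226. ]
[388.3 200.1] [363.4 230. ]
```

```bash
python3 jog.py '[[-0.735,-0.276,-2.331,0.455,-0.064,0.03,0.085],[-0.735,-0.276,-2.331,0.455,-0.064,0.03,0.085],[-0.735,-0.276,-2.331,0.455,-0.064,0.03,0.085],[-0.735,-0.276,-2.331,0.455,-0.064,0.03,0.085],[-0.735,-0.276,-2.331,0.455,-0.064,0.03,0.085],[-0.735,-0.276,-2.331,0.455,-0.064,0.03,0.085],[-0.735,-0.276,-2.331,0.455,-0.064,0.03,0.085],[-0.735,-0.276,-2.331,0.455,-0.064,0.03,0.085],[-0.735,-0.276,-2.331,0.455,-0.064,0.03,0.085],[-0.735,-0.276,-2.331,0.455,-0.064,0.03,0.085]]'; python3 -c "
from go import *
st(); rel(LID+.06*A,QT)"
```

```text
clock: 1.65
eef_pos: [0.5558, -0.2969, 0.2009]
tool_rot: [0.479, 0.839, -0.057, 0.251]
ft_force: [0.4, -0.7, -0.4]
grip_width: 0.0849
grasp_force: 0.0
t1.65 p [ 0.5558 -0.2969  0.2009] z [ 0.367 -0.337 -0.867] y az 32.6 j [-0.41  0.17 -0.3   0.59 -0.16  0.58] w0.0849 g0.0 F [ 0.4 -0.7 -0.4]
rv [-0.173 -0.065 -0.546] d [ 0.0243 -0.0083  0.0464] rows>= 4
```

```bash
python3 jog.py '[[-0.173,-0.065,-0.546,0.0243,-0.0083,0.0464,0.085],[-0.173,-0.065,-0.546,0.0243,-0.0083,0.0464,0.085],[-0.173,-0.065,-0.546,0.0243,-0.0083,0.0464,0.085],[-0.173,-0.065,-0.546,0.0243,-0.0083,0.0464,0.085],[-0.173,-0.065,-0.546,0.0243,-0.0083,0.0464,0.085]]' >/dev/null; python3 -c "
from go import *
st(); rel(LID-.032*A,QT)
mosaic('pics/m4.png',[('scene',418,140),('top',428,185)],1,35,8)"
```

```text
t2.27 p [ 0.5557 -0.2992  0.1487] z [ 0.517 -0.25  -0.819] y az 63.9 j [-0.51  0.19 -0.5   0.27  0.03 -0.04] w0.0849 g0.0 F [ 0.9  0.3 -0.2]
rv [-0.003  0.    -0.01 ] d [0.0008 0.0013 0.0925] rows>= 2
```

View pics/m4.png

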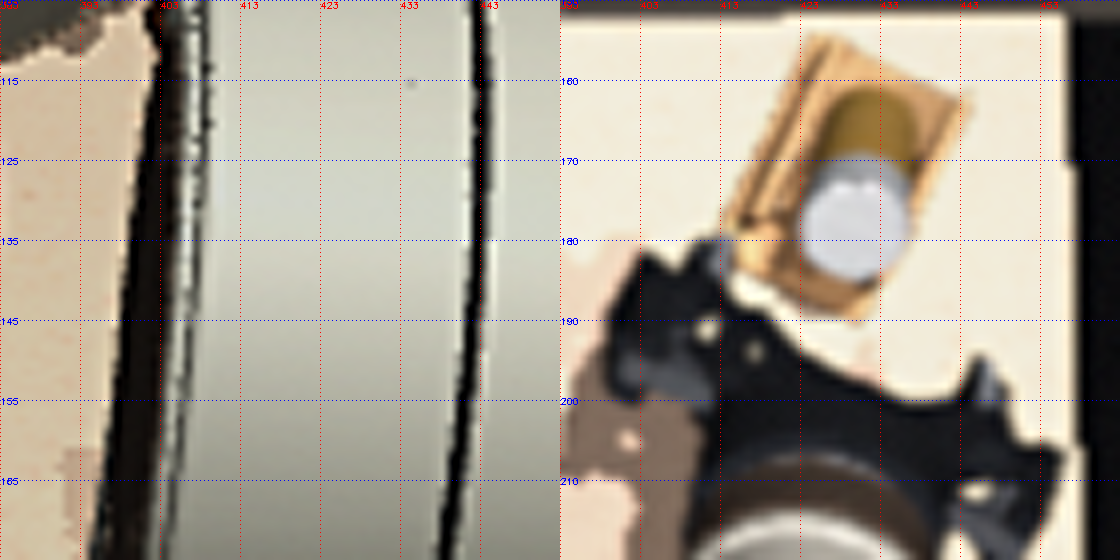

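The top view shows the open fingertips at (413,181) and (443,197), straddling the line to the lid at (428.7,177.5), so the approach is aligned. The arm blocks the scene view. I'll advance and grip.

```bash
python3 jog.py '[[0,0,-0.01,0.001,0.001,0.05,0.085],[0,0,-0.01,0.001,0.001,0.09,0.085],[0,0,-0.01,0.001,0.001,0.0925,0.085],[0,0,-0.01,0.001,0.001,0.0925,0.03],[0,0,-0.01,0.001,0.001,0.0925,0.03],[0,0,-0.01,0.001,0.001,0.0925,0.03],[0,0,-0.01,0.001,0.001,0.0925,0.03],[0,0,-0.01,0.001,0.001,0.0925,0.03]]' >/dev/null; python3 -c "
from go import *
st()"
```

```text
t3.38 p [ 0.6033 -0.321   0.0741] z [ 0.519 -0.25  -0.818] y az 64.5 j [-0.5   0.39 -0.47  0.1   0.03 -0.05] w0.0350 g59.0 F [-4.4  1.1  6.1]
```

```bash
python3 jog.py '[[0,0,0,0,0,-0.02,0.03],[0,0,0,0,0,-0.05,0.03],[0,0,0,0,0,-0.09,0.03],[0,0,0,0,0,-0.13,0.03],[0,0,0,0,0,-0.15,0.03]]' >/dev/null; python3 -c "
from go import *
st(); rel(np.r_[CAD,.068+.06+.07],down(60))"
```

```text
t4.00 p [ 0.5248 -0.2831  0.1974] z [ 0.519 -0.25  -0.818] y az 64.5 j [-0.51  0.06 -0.51  0.39  0.04 -0.06] w0.0346 g60.5 F [ 0.3  0.2 -0.8]
rv [0.021 0.613 0.077] d [ 0.1141  0.1275 -0.0816] rows>= 4
```

```bash
python3 jog.py '[[0.021,0.613,0.077,0.1141,0.1275,-0.0816,0.03],[0.021,0.613,0.077,0.1141,0.1275,-0.0816,0.03],[0.021,0.613,0.077,0.1141,0.1275,-0.0816,0.03],[0.021,0.613,0.077,0.1141,0.1275,-0.0816,0.03],[0.021,0.613,0.077,0.1141,0.1275,-0.0816,0.03],[0.021,0.613,0.077,0.1141,0.1275,-0.0816,0.03]]' >/dev/null; python3 -c "
from go import *
st(); rel(np.r_[CAD,.13],down(60))
mosaic('pics/m5.png',[('scene',380,195),('top',352,229)],1,35,8)"
```

```text
t4.75 p [ 0.4532 -0.1083  0.1957] z [-0.002  0.001 -1.   ] y az 60.0 j [-0.23  0.19 -0.15  1.23  0.    0.29] w0.0345 g60.7 F [-0.1 -0.7 -1.9]
rv [-0.    -0.002  0.   ] d [0.0003 0.0004 0.0657] rows>= 2
```

View pics/m5.png

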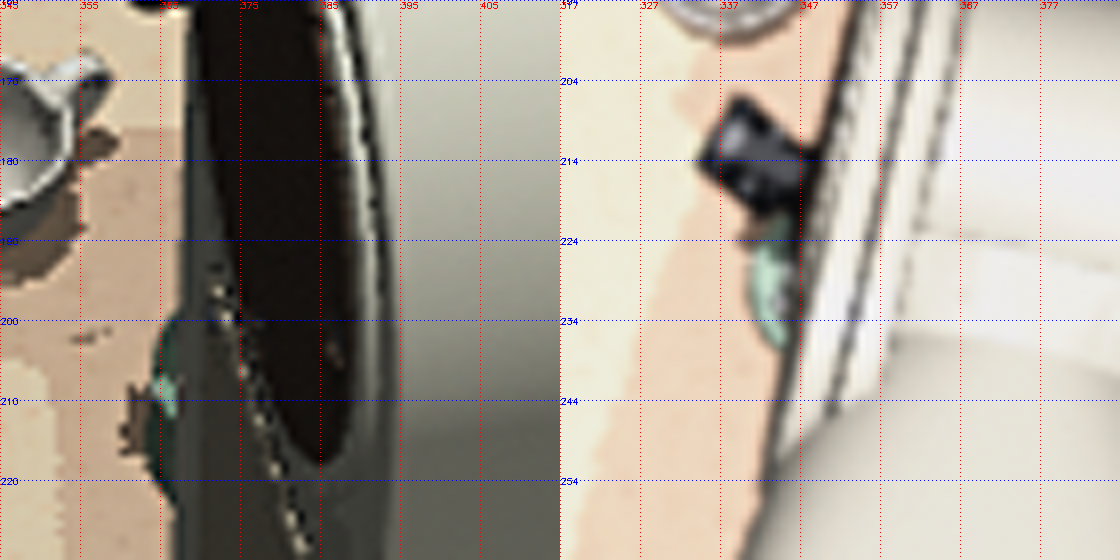

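The arm hides the caddy in both views; only its left edge shows, at scene (363,208). I'll lower the tin step by step and watch the force.

```bash
python3 jog.py '[[0,0,0,0.0003,0.0004,0.03,0.03],[0,0,0,0.0003,0.0004,0.06,0.03],[0,0,0,0.0003,0.0004,0.07,0.03],[0,0,0,0.0003,0.0004,0.078,0.03],[0,0,0,0.0003,0.0004,0.084,0.03],[0,0,0,0.0003,0.0004,0.084,0.03]]' >/dev/null; python3 -c "
from go import *
st()"
```

```text
t5.60 p [ 0.4535 -0.1075  0.112 ] z [-0.002  0.001 -1.   ] y az 60.0 j [-0.23  0.27 -0.29  1.02  0.    0.29] w0.0347 g60.7 F [ 0.  -0.4 -0.9]
```

```bash
python3 jog.py '[[0,0,0,0,0,0.015,0.03],[0,0,0,0,0,0.03,0.03],[0,0,0,0,0,0.035,0.03],[0,0,0,0,0,0.038,0.03],[0,0,0,0,0,0.038,0.03]]' >/dev/null; python3 -c "
from go import *
st()"
```

```text
t6.22 p [ 0.4536 -0.1074  0.0742] z [-0.002  0.001 -1.   ] y az 60.0 j [-0.23  0.31 -0.34  0.92  0.    0.29] w0.0346 g60.7 F [-0.4  0.1 -0.7]
```

```bash
python3 jog.py '[[0,0,0,0,0,0.002,0.03],[0,0,0,0,0,0.004,0.03],[0,0,0,0,0,0.006,0.03],[0,0,0,0,0,0.006,0.03]]' >/dev/null; python3 -c "
from go import *
st()"
```

```text
t6.72 p [ 0.4531 -0.1073  0.0676] z [-0.003  0.001 -1.   ] y az 60.0 j [-0.23  0.32 -0.35  0.9   0.    0.29] w0.0345 g60.7 F [ 0.3 -0.4 -0.8]
```

```bash
python3 jog.py '[[0,0,0,0,0,0.001,0.03],[0,0,0,0,0,0.002,0.03],[0,0,0,0,0,0.002,0.03]]' >/dev/null; python3 -c "
from go import *
st()"
```

```text
t7.10 p [ 0.4533 -0.1074  0.0672] z [-0.001  0.001 -1.   ] y az 60.0 j [-0.23  0.32 -0.35  0.9   0.    0.29] w0.0346 g66.3 F [-4.   0.7 10.1]
```

Contact at 10 N, so the tin is down. I'll release, rise and go towards the cover.

```bash
python3 jog.py '[[0,0,0,0,0,-0.0005,0.06],[0,0,0,0,0,-0.001,0.085],[0,0,0,0,0,-0.001,0.085],[0,0,0,0,0,-0.04,0.085],[0,0,0,0,0,-0.09,0.085],[0,0,0,0,0,-0.1,0.085]]' >/dev/null; python3 -c "
from go import *
st(); rel(np.r_[COV,.13],down(11.0))"
```

```text
t7.85 p [ 0.4558 -0.108   0.1691] z [ 0.004 -0.    -1.   ] y az 60.0 j [-0.23  0.21 -0.2   1.16  0.    0.29] w0.0850 g0.0 F [ 0.4  0.8 -0.4]
rv [0.003 0.003 0.856] d [0.1158 0.1545 0.039 ] rows>= 5
```

```bash
python3 -c "
from go import *
rel(np.r_[COV,.09],down(60))"; python3 jog.py '[[0,0,0,0.10,0.158,0.0,0.085],[0,0,0,0.10,0.158,0.0,0.085],[0,0,0,0.10,0.158,0.0,0.085],[0,0,0,0.10,0.158,0.0,0.085],[0,0,0,0.10,0.158,0.0,0.085]]' >/dev/null; python3 -c "
from go import *
st(); rel(np.r_[COV,.0275],down(60))
mosaic('pics/m6.png',[('scene',376,204),('top',352,229)],1,22,14)"
```

```text
rv [0.002 0.004 0.001] d [0.116  0.1544 0.079 ] rows>= 4
t8.47 p [0.4452 0.0793 0.1654] z [-0.004  0.    -1.   ] y az 60.1 j [ 0.18  0.19 -0.23  1.15  0.    0.7 ] w0.0853 g0.0 F [-0.6 -0.1  0.4]
rv [-0.002 -0.003  0.002] d [ 0.0125 -0.0022  0.1379] rows>= 3
```

View pics/m6.png

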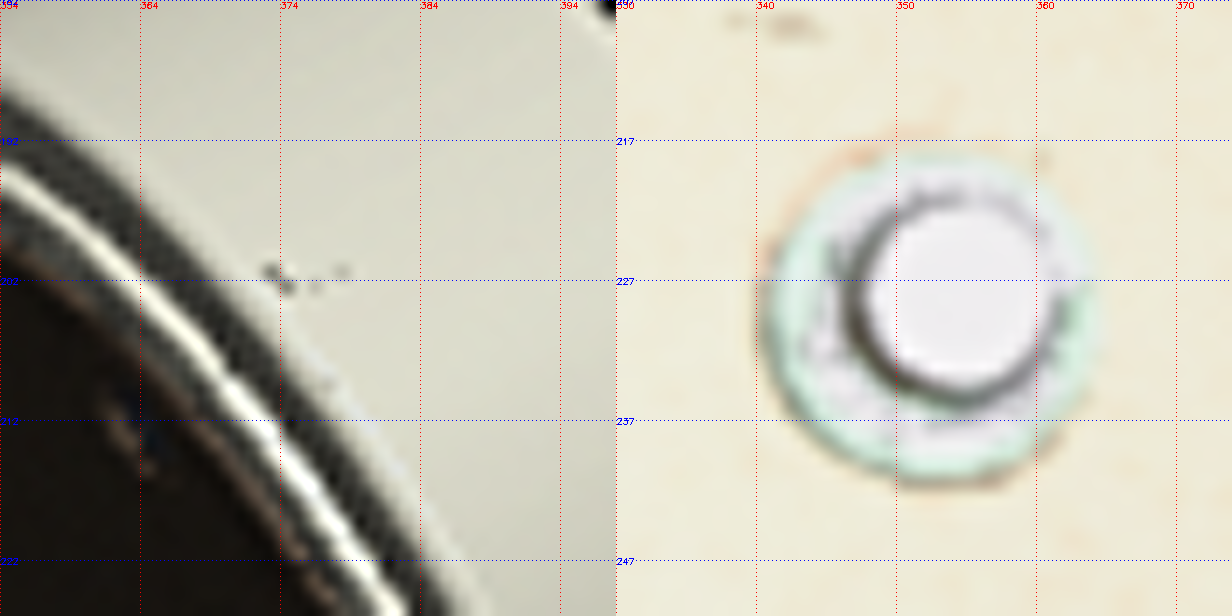

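The top view shows the tin standing in the caddy, lid centre about (353.8,227.4). The flange breaks at right and left near (362.5,228.5) and (346,225), which agrees with the computed gaps. The arm still hides the scene view. Next I'll grasp the cover.

```bash
python3 -c "
from go import *
print(atz('top',(353.75,227.4),.098), proj('top',np.r_[CAD,.098]))"; python3 jog.py '[[0,0,0,0.0125,-0.002,0.05,0.085],[0,0,0,0.0125,-0.002,0.11,0.085],[0,0,0,0.0125,-0.002,0.137,0.085],[0,0,0,0.0125,-0.002,0.1375,0.085]]' >/dev/null; python3 -c "
from go import *
st(); rel(np.r_[COV,.0275],down(60))"
```

```text
[ 0.4533681  -0.10617217  0.098     ] [354.31875067 227.5349651 ]
t9.07 p [0.4315 0.082  0.0267] z [-0.008 -0.    -1.   ] y az 59.9 j [ 0.19  0.34 -0.46  0.78  0.    0.71] w0.0849 g0.0 F [-0.5 -0.1 -0.1]
rv [-0.004 -0.007 -0.003] d [-0.0003  0.0021 -0.0008] rows>= 1
```

```bash
python3 jog.py '[[0,0,0,0,0.002,0.002,0.085],[0,0,0,0,0.002,-0.001,0.045],[0,0,0,0,0.002,-0.001,0.045],[0,0,0,0,0.002,-0.001,0.045],[0,0,0,0,0.002,-0.001,0.045]]' >/dev/null; python3 -c "
from go import *
st(); rel(np.r_[COV,.0275],down(60))"
```

```text
t9.70 p [0.4358 0.0858 0.0315] z [ 0.001  0.001 -1.   ] y az 60.1 j [ 0.19  0.33 -0.45  0.79  0.    0.72] w0.0487 g60.9 F [-2.1 -1.3 10.2]
rv [0.001 0.001 0.001] d [ 0.0016 -0.0033  0.004 ] rows>= 1
```

```bash
python3 jog.py '[[0,0,0,0,0,-0.003,0.06],[0,0,0,0,0,-0.006,0.07],[0,0,-0.188,0,0,-0.006,0.07],[0,0,-0.376,0,0,-0.006,0.07],[0,0,-0.564,0,0,-0.006,0.07],[0,0,-0.752,0,0,-0.006,0.07],[0,0,-0.94,0,0,-0.006,0.07],[0,0,-1.128,0,0,-0.006,0.07],[0,0,-1.316,0,0,-0.006,0.07],[0,0,-1.504,0,0,-0.006,0.07]]' >/dev/null; python3 jog.py '[[0,0,-0.067,0,0,0,0.07],[0,0,-0.067,0,0,0,0.045],[0,0,-0.067,0,0,0,0.045],[0,0,-0.067,0,0,0,0.045],[0,0,-0.067,0,0,0,0.045]]' >/dev/null;python3 -c "
from go import *
st(); rel(np.r_[COV,.0275],down(150))"
```

```text
t11.57 p [0.4346 0.0859 0.0363] z [-0.002  0.001 -1.   ] y az 149.8 j [ 0.19  0.32 -0.45  0.8   0.   -0.85] w0.0483 g61.4 F [-1.8 -1.   5.3]
rv [ 0.002  0.    -0.004] d [0.0028 0.0004 0.0088] rows>= 1
```

```bash
python3 jog.py '[[0,0,0,0,0,0,0.06],[0,0,0,0,0,0,0.085],[0,0,0,0,0,0,0.085],[0,0,0,0,0,0,0.085]]' >/dev/null;python3 -c "
from go import *
st()"; python3 jog.py '[[0,0,0,0,0,-0.05,0.085],[0,0,0,0,0,-0.1,0.085],[0,0,0,0,0,-0.1,0.085]]' >/dev/null;python3 -c "
from go import *
st();rel(np.r_[CAD,.135],down(60));rel(np.r_[CAD,.055],down(60))"
```

```text
t12.07 p [0.4345 0.0858 0.0355] z [-0.002  0.001 -1.   ] y az 149.8 j [ 0.19  0.33 -0.45  0.8   0.   -0.85] w0.0847 g0.0 F [-0.3  0.6 -0.1]
t12.45 p [0.4381 0.0863 0.1395] z [ 0.007  0.003 -1.   ] y az 149.8 j [ 0.19  0.2  -0.3   1.07  0.   -0.85] w0.0850 g0.0 F [-0.3  0.3 -1.1]
rv [1.000e-03 8.000e-03 1.568e+00] d [ 0.1603 -0.1104  0.004 ] rows>= 9
rv [1.000e-03 8.000e-03 1.568e+00] d [ 0.1607 -0.11    0.084 ] rows>= 9
```

```bash
python3 -c "
from go import *
rel(np.r_[CAD,.14],down(150))"; python3 jog.py '[[0,0,0,-0.11,-0.16,0,0.085],[0,0,0,-0.11,-0.16,0,0.085],[0,0,0,-0.11,-0.16,0,0.085],[0,0,0,-0.11,-0.16,0,0.085],[0,0,0,-0.11,-0.16,0,0.085],[0,0,0,-0.11,-0.16,0,0.085]]' >/dev/null;python3 -c "
from go import *
st();rel(np.r_[CAD,.055],down(150))"
```

```text
rv [-0.004  0.006 -0.003] d [ 0.1602 -0.1104 -0.001 ] rows>= 4
t13.20 p [0.6267 0.1002 0.135 ] z [-0.004  0.001 -1.   ] y az 149.8 j [ 0.16  0.56  0.24  1.25  0.   -0.89] w0.0848 g0.0 F [-0.8 -0.8 -0.4]
rv [ 0.004 -0.001 -0.003] d [0.267  0.0454 0.0806] rows>= 5
```

I sent that move before its numbers were printed, and it went the wrong way. Nothing was touched. I'll retrace it and then go to the caddy.

```bash
python3 jog.py '[[0,0,0,0.055,0.08,0,0.085],[0,0,0,0.11,0.16,0,0.085],[0,0,0,0.11,0.16,0,0.085],[0,0,0,0.11,0.16,0,0.085],[0,0,0,0.267,0.045,0,0.085],[0,0,0,0.267,0.045,0,0.085],[0,0,0,0.267,0.045,0,0.085],[0,0,0,0.267,0.045,0,0.085],[0,0,0,0.267,0.045,0,0.085]]' >/dev/null;python3 -c "
from go import *
st();rel(np.r_[CAD,.055],down(150))"
```

```text
t14.32 p [ 0.4552 -0.1081  0.1359] z [-0.001  0.001 -1.   ] y az 149.7 j [-0.23  0.25 -0.25  1.08  0.   -1.28] w0.0853 g0.0 F [ 0.2 -0.3  0.2]
rv [ 0.002  0.001 -0.005] d [0.0008 0.002  0.0809] rows>= 2
```

```bash
python3 jog.py '[[0,0,0,0.001,0.002,0.04,0.085],[0,0,0,0.001,0.002,0.075,0.085],[0,0,0,0.001,0.002,0.08,0.085],[0,0,0,0.001,0.002,0.08,0.05],[0,0,0,0.001,0.002,0.08,0.05],[0,0,0,0.001,0.002,0.08,0.05],[0,0,0,0.001,0.002,0.08,0.05]]' >/dev/null;python3 -c "
from go import *
st()"
```

```text
t15.20 p [ 0.4535 -0.107   0.0574] z [-0.     0.002 -1.   ] y az 149.9 j [-0.23  0.33 -0.36  0.88  0.   -1.28] w0.0531 g61.6 F [-3.5  2.6  7.8]
```

```bash
python3 jog.py '[[0,0,0,0,0,0,0.085],[0,0,0,0,0,0,0.085],[0,0,-0.188,0,0,0,0.085],[0,0,-0.376,0,0,0,0.085],[0,0,-0.564,0,0,0,0.085],[0,0,-0.752,0,0,0,0.085],[0,0,-0.94,0,0,0,0.085],[0,0,-1.047,0,0,0,0.085],[0,0,-1.047,0,0,0,0.085]]' >/dev/null;python3 -c "
from go import *
st()"; python3 jog.py '[[0,0,0,0,0,0,0.05],[0,0,0,0,0,0,0.05],[0,0,0,0,0,0,0.05],[0,0,0,0,0,0,0.05]]' >/dev/null;python3 -c "
from go import *
st()"; python3 jog.py '[[0,0,0,0,0,0,0.085],[0,0,0,0,0,0,0.085],[0,0,0,0,0,-0.04,0.085],[0,0,0,0,0,-0.08,0.085],[0,0,0,0,0,-0.09,0.085],[0,0,0,0,0,-0.09,0.085]]' >/dev/null;python3 -c "
from go import *
st(); rel([.4345,.0858,.14],down(150))"
```

```text
t16.32 p [ 0.4533 -0.1078  0.0556] z [-0.002  0.001 -1.   ] y az -150.3 j [-0.23  0.34 -0.37  0.87  0.   -2.32] w0.0854 g0.0 F [-0.6  0.3  0.3]
t16.82 p [ 0.4526 -0.1081  0.056 ] z [-0.003 -0.    -1.   ] y az -150.3 j [-0.23  0.33 -0.37  0.87 -0.   -2.32] w0.0529 g61.6 F [-3.7 -1.4  6.7]
t17.57 p [ 0.4535 -0.1077  0.1455] z [-0.001  0.001 -1.   ] y az -150.2 j [-0.23  0.23 -0.24  1.1   0.   -2.32] w0.0848 g0.0 F [ 0.5 -0.7 -0.7]
rv [1.000e-03 1.000e-03 1.044e+00] d [-0.1774 -0.0798  0.0057] rows>= 6
```

```bash
python3 jog.py '[[0,0,1.044,-0.1774,-0.0798,0,0.085],[0,0,1.044,-0.1774,-0.0798,0,0.085],[0,0,1.044,-0.1774,-0.0798,0,0.085],[0,0,1.044,-0.1774,-0.0798,0,0.085],[0,0,1.044,-0.1774,-0.0798,0,0.085],[0,0,1.044,-0.1774,-0.0798,0,0.085],[0,0,1.044,-0.1774,-0.0798,0,0.085],[0,0,1.044,-0.1774,-0.0798,0,0.085]]' >/dev/null;python3 -c "
from go import *
st(); rel([.4345,.0858,.034],down(149.8))
mosaic('pics/m7.png',[('scene',376,208),('top',352,229)],1,20,10)"
```

```text
t18.57 p [0.4335 0.0857 0.1446] z [-0.004  0.001 -1.   ] y az 150.1 j [ 0.19  0.19 -0.29  1.09  0.   -0.86] w0.0849 g0.0 F [-0.   0.6  0.1]
rv [ 0.004 -0.002  0.006] d [-0.0008 -0.0013  0.1106] rows>= 2
```

View pics/m7.png

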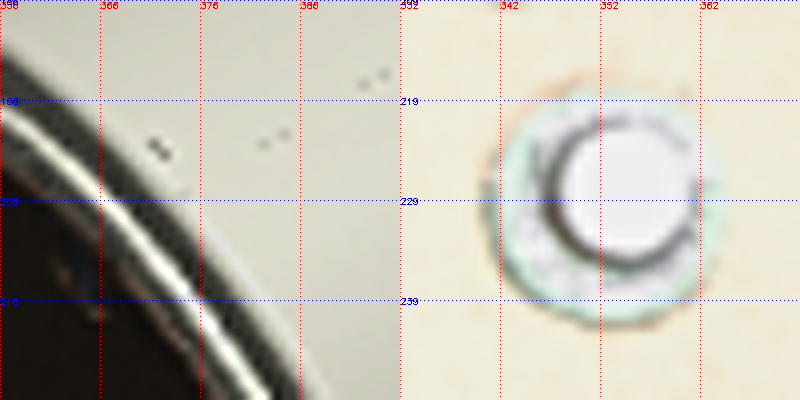

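The top view shows the tin upright in the caddy, lid centre about (354,228) and the right flange gap near (363,229). Nothing else has moved. I'll grasp the cover now.

```bash
python3 jog.py '[[0,0,0.006,-0.0008,-0.0013,0.05,0.085],[0,0,0.006,-0.0008,-0.0013,0.1,0.085],[0,0,0.006,-0.0008,-0.0013,0.11,0.085],[0,0,0.006,-0.0008,-0.0013,0.111,0.085],[0,0,0.006,-0.0008,-0.0013,0.111,0.045],[0,0,0.006,-0.0008,-0.0013,0.111,0.045],[0,0,0.006,-0.0008,-0.0013,0.111,0.045],[0,0,0.006,-0.0008,-0.0013,0.111,0.045]]' >/dev/null;python3 -c "
from go import *
st()";python3 jog.py '[[0,0,0,0,0,-0.03,0.045],[0,0,0,0,0,-0.08,0.045],[0,0,0,0,0,-0.12,0.045],[0,0,0,0,0,-0.12,0.045]]' >/dev/null;python3 -c "
from go import *
st(); rel([.4531,-.1077,.16],down(60))"
```

```text
t19.68 p [0.4368 0.0864 0.0367] z [ 0.001  0.002 -1.   ] y az 149.7 j [ 0.19  0.33 -0.44  0.8   0.   -0.85] w0.0485 g60.9 F [-2.3  0.7  8.7]
t20.18 p [0.4387 0.0865 0.1588] z [ 0.007  0.003 -1.   ] y az 149.7 j [ 0.19  0.18 -0.27  1.12  0.   -0.85] w0.0488 g62.8 F [ 0.3  0.9 -1.2]
rv [1.000e-03 8.000e-03 1.565e+00] d [ 0.1603 -0.1105 -0.0017] rows>= 9
```

```bash
python3 jog.py '[[0,0,1.574,0.1603,-0.1105,-0.002,0.045],[0,0,1.574,0.1603,-0.1105,-0.002,0.045],[0,0,1.574,0.1603,-0.1105,-0.002,0.045],[0,0,1.574,0.1603,-0.1105,-0.002,0.045],[0,0,1.574,0.1603,-0.1105,-0.002,0.045],[0,0,1.574,0.1603,-0.1105,-0.002,0.045],[0,0,1.574,0.1603,-0.1105,-0.002,0.045],[0,0,1.574,0.1603,-0.1105,-0.002,0.045],[0,0,1.574,0.1603,-0.1105,-0.002,0.045],[0,0,1.574,0.1603,-0.1105,-0.002,0.045]]' >/dev/null;python3 jog.py '[[0,0,0,0,0,0,0.045]]' >/dev/null;python3 -c "
from go import *
st(); rel([.4531,-.1077,.11],down(59.5))"
```

```text
t21.55 p [ 0.4497 -0.1082  0.1559] z [-0.003  0.001 -1.   ] y az 59.5 j [-0.24  0.22 -0.23  1.13  0.    0.3 ] w0.0486 g62.8 F [ 0.4  0.  -1.5]
rv [-0.    -0.003  0.001] d [-0.0028  0.0022  0.0459] rows>= 1
```

```bash
python3 jog.py '[[0,0,0,-0.0028,0.0022,0.015,0.045],[0,0,0,-0.0028,0.0022,0.035,0.045],[0,0,0,-0.0028,0.0022,0.048,0.045],[0,0,0,-0.0028,0.0022,0.048,0.045],[0,0,0,-0.0028,0.0022,0.048,0.045]]' >/dev/null;python3 -c "
from go import *
st(); rel([.4531,-.1077,.11],down(59.5))"
```

```text
t22.18 p [ 0.4538 -0.1078  0.1086] z [-0.002  0.001 -1.   ] y az 59.5 j [-0.23  0.27 -0.29  1.01  0.    0.3 ] w0.0483 g62.8 F [ 0.  -0.1 -0.7]
rv [-0.    -0.002 -0.   ] d [ 0.0007 -0.0003 -0.0014] rows>= 1
```

```bash
python3 jog.py '[[0,0,0,0.0006,0,0.005,0.045],[0,0,0,0.0006,0,0.009,0.045],[0,0,0,0.0006,0,0.011,0.045],[0,0,0,0.0006,0,0.0125,0.045],[0,0,0,0.0006,0,0.0125,0.045]]' >/dev/null;python3 -c "
from go import *
st()"
```

```text
t22.80 p [ 0.4529 -0.1074  0.0958] z [-0.002  0.001 -1.   ] y az 59.5 j [-0.23  0.28 -0.31  0.98  0.    0.3 ] w0.0485 g62.8 F [ 0.3 -0.7 -1.3]
```

```bash
python3 jog.py '[[0,0,0,0,0,0.002,0.045],[0,0,0,0,0,0.004,0.045],[0,0,0,0,0,0.006,0.045],[0,0,0,0,0,0.006,0.045]]' >/dev/null;python3 -c "
from go import *
st()"
```

```text
t23.30 p [ 0.4527 -0.1074  0.0896] z [-0.003  0.001 -1.   ] y az 59.5 j [-0.23  0.29 -0.32  0.96  0.    0.3 ] w0.0479 g62.8 F [-0.4  0.3 -1.3]
```

The lugs went down through the gaps without touching. I'll seat the rim.

```bash
python3 jog.py '[[0,0,0,0,0,0.0015,0.045],[0,0,0,0,0,0.003,0.045],[0,0,0,0,0,0.004,0.045],[0,0,0,0,0,0.004,0.045]]' >/dev/null;python3 -c "
from go import *
st()"
```

```text
t23.80 p [ 0.4529 -0.1074  0.0868] z [-0.002  0.001 -1.   ] y az 59.5 j [-0.23  0.29 -0.33  0.95  0.    0.3 ] w0.0479 g63.6 F [-2.8  0.6  6.4]
```

```bash
python3 jog.py '[[0,0,0,0,0,-0.0015,0.045],[0,0,0.1,0,0,-0.0015,0.045],[0,0,0.2,0,0,-0.0015,0.045],[0,0,0.3,0,0,-0.0015,0.045],[0,0,0.4,0,0,-0.0015,0.045],[0,0,0.5,0,0,-0.0015,0.045],[0,0,0.5,0,0,-0.0015,0.045]]' >/dev/null;python3 -c "
from go import *
st();print(bot.get_obs()['ft_torque'].round(3))";python3 jog.py '[[0,0,0.1,0,0,0,0.045],[0,0,0.2,0,0,0,0.045],[0,0,0.3,0,0,0,0.045],[0,0,0.36,0,0,0,0.045]]' >/dev/null;python3 -c "
from go import *
st();print(bot.get_obs()['ft_torque'].round(3))";python3 jog.py '[[0,0,0.05,0,0,0,0.045],[0,0,0.1,0,0,0,0.045],[0,0,0.15,0,0,0,0.045],[0,0,0.2,0,0,0,0.045],[0,0,0.2,0,0,0,0.045]]' >/dev/null;python3 -c "
from go import *
st();print(bot.get_obs()['ft_torque'].round(3))"
```

```text
t24.68 p [ 0.4528 -0.1075  0.0872] z [-0.003  0.001 -1.   ] y az 30.9 j [-0.23  0.29 -0.32  0.95  0.    0.8 ] w0.0483 g62.8 F [-0.5 -0.9 -0.5]
[-0.098  0.084  0.022]
t25.18 p [ 0.4526 -0.1077  0.0872] z [-0.003  0.    -1.   ] y az 10.2 j [-0.23  0.29 -0.32  0.95 -0.    1.16] w0.0482 g62.9 F [-1.3 -2.3 -1.1]
[-0.302  0.17  -0.009]
t25.80 p [ 0.4526 -0.1075  0.0871] z [-0.003  0.001 -1.   ] y az -1.2 j [-0.23  0.29 -0.33  0.95  0.    1.36] w0.0482 g62.8 F [-1.2 -0.3 -1.6]
[-0.18   0.19   0.034]
```

```bash
python3 jog.py '[[0,0,0.05,0,0,0,0.045],[0,0,0.1,0,0,0,0.045],[0,0,0.15,0,0,0,0.045]]' >/dev/null;python3 -c "
from go import *
st();print(bot.get_obs()['ft_torque'].round(3))";python3 jog.py '[[0,0,0.05,0,0,0,0.045],[0,0,0.05,0,0,0,0.045],[0,0,0.05,0,0,-0.003,0.045],[0,0,0.05,0,0,-0.008,0.045],[0,0,0.05,0,0,-0.012,0.045],[0,0,0.05,0,0,-0.012,0.045],[0,0,0.05,0,0,-0.012,0.045]]' >/dev/null;python3 -c "
from go import *
st();print(bot.get_obs()['ft_torque'].round(3))"
```

```text
t26.18 p [ 0.4528 -0.1073  0.0872] z [-0.003  0.001 -1.   ] y az -9.8 j [-0.23  0.29 -0.32  0.95  0.    1.51] w0.0481 g62.8 F [-0.2 -0.2 -1.7]
[-0.117  0.089  0.081]
t27.05 p [ 0.4528 -0.1074  0.0992] z [-0.003  0.001 -1.   ] y az -12.7 j [-0.23  0.28 -0.31  0.99  0.    1.56] w0.0481 g62.9 F [ 0.2 -1.4 -7.1]
[0.024 0.021 0.016]
```

The wrist now reads 5.8 N more, so it is carrying the caddy: locked. I'll carry it high to the sugar canister.

```bash
python3 jog.py '[[0,0,0,0,0,-0.03,0.045],[0,0,0,0,0,-0.07,0.045],[0,0,0,0,0,-0.11,0.045],[0,0,0,0,0,-0.11,0.045],[0,0,0,0,0,-0.11,0.045]]' >/dev/null;python3 -c "
from go import *
st();rel([.4553,.2836,.2],down(-12.7))"
```

```text
t27.68 p [ 0.4523 -0.1074  0.2079] z [-0.004  0.002 -1.   ] y az -12.7 j [-0.23  0.19 -0.12  1.26  0.    1.56] w0.0483 g64.8 F [-0.  -0.2 -6.5]
rv [-0.005 -0.001 -0.   ] d [ 0.382  -0.0831  0.0085] rows>= 7
```

```bash
python3 jog.py '[[0,0,0,0.03,-0.0065,0,0.045],[0,0,0,0.08,-0.0174,0,0.045],[0,0,0,0.14,-0.0305,0,0.045],[0,0,0,0.2,-0.0435,0,0.045],[0,0,0,0.26,-0.0566,0,0.045],[0,0,0,0.31,-0.0674,0,0.045],[0,0,0,0.35,-0.0761,0,0.045],[0,0,0,0.375,-0.0816,0,0.045],[0,0,0,0.382,-0.083,0,0.045],[0,0,0,0.382,-0.083,0,0.045]]' >/dev/null; python3 jog.py '[[0,0,0,0,0,0,0.045],[0,0,0,0,0,0,0.045]]' >/dev/null;python3 -c "
from go import *
st();rel([.4553,.2836,.16],down(-12.7))
mosaic('pics/m8.png',[('scene',228,250),('top',213,228)],1,25,8)"
```

```text
t29.18 p [0.4565 0.2823 0.2097] z [-0.002  0.001 -1.   ] y az -12.8 j [0.55 0.32 0.06 1.31 0.   2.35] w0.0481 g64.8 F [ 1.4 -0.3 -5.6]
rv [-0.002 -0.    -0.002] d [ 0.001  -0.0013  0.0497] rows>= 1
```

View pics/m8.png

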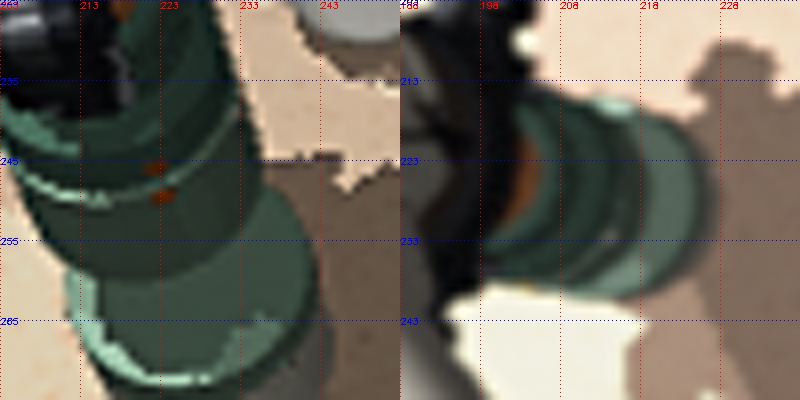

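The picture shows the cover's orange dot at (221.5,246) directly above the caddy's at (222.5,249.5), so it is fully twisted. The caddy hangs over the ivory canister's sage lid. I'll lower it.

```bash
python3 jog.py '[[0,0,0,0.001,-0.0013,0.012,0.045],[0,0,0,0.001,-0.0013,0.03,0.045],[0,0,0,0.001,-0.0013,0.045,0.045],[0,0,0,0.001,-0.0013,0.053,0.045],[0,0,0,0.001,-0.0013,0.056,0.045],[0,0,0,0.001,-0.0013,0.056,0.045],[0,0,0,0.001,-0.0013,0.056,0.045]]' >/dev/null;python3 -c "
from go import *
st();rel([.4553,.2836,.15],down(-12.7))"
```

```text
t30.15 p [0.4557 0.285  0.1544] z [-0.001  0.002 -1.   ] y az -12.7 j [ 0.56  0.36 -0.04  1.18  0.    2.35] w0.0482 g64.8 F [-0.6  1.  -6.1]
rv [-0.001 -0.002 -0.   ] d [-0.0014 -0.      0.0044] rows>= 1
```

```bash
python3 jog.py '[[0,0,0,-0.001,0,0.002,0.045],[0,0,0,-0.001,0,0.004,0.045],[0,0,0,-0.001,0,0.005,0.045],[0,0,0,-0.001,0,0.006,0.045],[0,0,0,-0.001,0,0.006,0.045],[0,0,0,-0.001,0,0.006,0.045]]' >/dev/null;python3 -c "
from go import *
st()"
```

```text
t30.90 p [0.4549 0.284  0.1483] z [-0.002  0.002 -1.   ] y az -12.7 j [ 0.56  0.36 -0.05  1.16  0.    2.35] w0.0481 g65.5 F [-2.2 -0.2  0.3]
```

```bash
python3 jog.py '[[0,0,0,0,0,0.0005,0.045],[0,0,0,0,0,0.001,0.045],[0,0,0,0,0,0.001,0.045]]' >/dev/null;python3 -c "
from go import *
st()"
```

```text
t31.27 p [0.4551 0.2838 0.1469] z [-0.002  0.001 -1.   ] y az -12.7 j [ 0.56  0.36 -0.05  1.16  0.    2.35] w0.0480 g65.6 F [-2.4  0.1  2.2]
```

Supported. I'll open slowly, withdraw straight up, move off and check.

```bash
python3 jog.py '[[0,0,0,0,0,0,0.052],[0,0,0,0,0,0,0.06],[0,0,0,0,0,0,0.085],[0,0,0,0,0,0,0.085],[0,0,0,0,0,-0.02,0.085],[0,0,0,0,0,-0.06,0.085],[0,0,0,0,0,-0.11,0.085],[0,0,0,0,0,-0.12,0.085]]' >/dev/null;python3 jog.py '[[0,0,0,-0.06,0.013,0,0.085],[0,0,0,-0.12,0.026,0,0.085],[0,0,0,-0.18,0.039,0,0.085],[0,0,0,-0.24,0.05,0,0.085],[0,0,0,-0.3,0.06,0,0.085],[0,0,0,-0.35,0.07,0,0.085],[0,0,0,-0.35,0.07,0,0.085],[0,0,0,-0.35,0.07,0,0.085]]' >/dev/null
python3 -c "
from go import *
st()
top=bot.camera('top').astype(int);sc=bot.camera('scene').astype(int)
# orange disc on the cover's top, both views
P2={}
for n,im in(('scene',sc),('top',top)):
    r,g,b=im[...,0],im[...,1],im[...,2]; m=((r-b>50)&(r-g>25)).astype(np.uint8)
    u,v=proj(n,[.455,.284,.165]).astype(int); w=np.zeros_like(m);w[v-14:v+15,u-14:u+15]=m[v-14:v+15,u-14:u+15]
    k,L,s,c=cv2.connectedComponentsWithStats(w);i=1+s[1:,4].argmax();P2[n]=c[i];print(n,c[i].round(1),s[i],'expected',proj(n,[.455,.284,.165]).round(1))
print('cover top',tri(P2['scene'],P2['top']).round(4))
old=np.load('pics/top.npy').astype(int);d=(np.abs(old-top).sum(2)>90)
for nm,(u,v) in dict(mug=(339,187),glass=(245,192),spoon=(287,189)).items(): print(nm,d[v-14:v+14,u-20:u+20].mean().round(3))
"
```

```text
t33.27 p [ 0.4461 -0.073   0.2658] z [-0.003  0.002 -1.   ] y az -12.8 j [-0.16  0.14 -0.04  1.4   0.    1.63] w0.0852 g0.0 F [ 0.  -0.   0.2]
scene [216.8 237.8] [209 231  17  15 209] expected [217.7 237.8]
top [202.4 226.1] [196 219  14  15 165] expected [203.3 226.2]
cover top [0.4552 0.286  0.1659]
mug 0.263
glass 0.0
spoon 0.0
```

The cover's top is at (0.455,0.286,0.166), within a millimetre of the 0.165 m stacked height. The glass and spoon are unchanged, and the mug's pixel change is most likely the arm's shadow, since nothing touched it. I'll hand the job in.

```bash
python3 -c "
from workcell import bot
print(bot.job_done())"
```

```text
the job is handed in; nothing more can be done
None
```

I handed the job in at about 33 s: the tin is in the caddy, and the caddy with its cover locked stands on the sugar canister, within about 2 mm of its centre; I saw the mug, glass and spoon untouched, but couldn't confirm the mug in the last image, and three pictures I viewed were wider than 800 pixels.

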